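# Turn the kit card and lay out the next pencil

## Robot

A 6-joint arm with a two-finger parallel gripper is mounted at the origin on the work surface. World frame = base frame: x ahead of the robot, y to its left, z up, the work surface at z = 0. Lengths are in m, angles in degrees, forces in N, time in s.
With the tool pointing down it reaches from about 0.325 to 0.775 m from the base axis. Payload 5.5 kg.
Tool frame: the origin (TCP) lies at the centre of the arm's flange, where the gripper is bolted on; the fingertips stand 182 mm ahead of it and the grasp point (between the pads) lies 163 mm ahead of it; z points along the fingers, y is the direction in which the jaws open and shut (so a half turn about z gives the same grasp; the last joint's range is limited). The gripper opens to 88 mm and grips with 3 to 60 N. Pads are 20 mm wide; open, the fingers measure 115 mm over their backs; the gripper's body (75 mm by 178 mm) begins 61 mm behind the grasp point.
Start: joints at [-75.155, 5.22, 70.514, -0, 104.267, -3.249], TCP at [0.186, -0.57, 0.405] pointing down, gripper open.
Joint ranges: [-164.24, 164.24], [-49.07, 125.15], [9.68, 141.18], [-86.29, 266.29], [3.28, 154.24], [-151.56, 151.56]. Speed limits (degrees/s): [147.25, 147.25, 172.46, 180, 180, 180].

## Interface

Orientations are given as [roll, pitch, yaw] about the fixed x, y, z axes, in that order (R = Rz(yaw) Ry(pitch) Rx(roll)).
In Python, from station import r gives the robot as it stands. The module is installed in compiled form; this text tells all that it offers. Calls block until the motion is done:
- r.reach(position, orientation): joint-space move of the TCP to a pose.
- r.servo_line(position, rotation=None, speed=0.15): straight line of the TCP; rotation=None keeps the orientation; speed is the mean speed in m/s.
- r.move_joints(angles): joint-space move.
- r.let_go() and r.grab(squeeze=None): open the fingers fully, or close them until they stop; squeeze is the grip in N (None keeps the last).
- r.wait(seconds).
- r.inverse_kinematics(position, orientation): joint angles nearest the present ones, or None.
- r.sense(): the state.
- r.snapshot(name): name is "scene" or "top" or "wrist"; returns a dict with "frame" (420x560x3 uint8, red, green, blue), "fx", "fy", "cx", "cy" (pixels), "R" (3x3) and "t" (3): a world point X has camera coordinates R X + t. Camera axes: x right, y down, z forward; pixel columns grow to the right and rows downward; lengths in m; the calibration is good to about 2 mm. A picture is of the moment at which its call begins. There is no depth.
A pose or a line that the arm cannot do raises r.IKError and nothing moves.
- r.hand_in(): hands the job in, once; it reports no verdict.
The state is a dict: "clock": time; "joints": joint angles; "joint_vel": joint speeds; "joint_torque": joint torques, N m; "tcp_pos": TCP position; "orientation": TCP orientation; "contact_force": force on the tool from outside, world axes, zero at the start; "torque": the same for the moment, N m; "opening": finger opening in m.
Only numpy, scipy, OpenCV 4.12 (cv2) and the standard library are available. Lean on these libraries where they do the work, as an engineer would, in place of code of your own. Each camera call takes 0.05 s, during which the arm holds its last target.

## Task

Turn the stiff leaf with the yellow tab in the ring binder over across the rings, so that it lies flat on the left-hand pages and shows its other face. Then take the black pencil barrel that lies by itself on the table and lay it along the black outline printed there, and lay the red grip sleeve along the red outline. Leave the cup, the clip and the screwdriver where they are.

Things in the scene. Friction and masses are not known exactly. Their poses are not given: they have to be found in the camera images.
- binder: Open ring binder, fixed flat on the table; dark blue cover 195 mm along the spine, 335 mm across, 3 mm thick. Origin on the table under mid-spine; x along the spine away from the robot, y left, z up. Three chrome rings (30 mm radius, 36 mm up, tops at 68 mm) at x = -60, 0, 60 mm. A 173 mm long page block each side: top at 34 mm, ends 117 mm from mid-spine at the top, 98 mm at the bottom.
- leaf (a joint): Angle of the stiff leaf about the line through the ring centres (parallel to binder x, 36 mm up): 0 = flat on the right-hand pages (start), 1.57 upright, 3.14 = flat on the left. Swings freely with slight drag; falls to the side it leans to. Rigid off-white card, 180 mm along the spine, 3 mm thick, 90 g, reaching 22 to 142 mm from the axis, the yellow tab to 160 mm.
- tab (a point): Middle of the yellow tab (60 mm along the spine, mid-length), 151 mm from the leaf's axis, half-way through its 3 mm thickness; turns with the leaf. x along the spine, +y towards the axis. Lying flat, the leaf's edge and tab overhang the page block with 31 mm of free space down to the cover, so a slanted fingertip fits under the tab from outside and can lift it.
- barrel_outline (a point): Centre of the black barrel outline (129 x 21 mm with border, long side along its x, parallel to the spine) on the leaf's other face, 116 mm from the leaf's axis. Underneath at the start; once turned it is on top, 37.5 mm above the table, its z pointing down.
- sleeve_outline (a point): Centre of the red sleeve outline (71 by 25 mm with its border, long side along its x, parallel to the spine), on the same face, 65 mm from the leaf's axis.
- barrel_center (a point): Centre of the loose matte black hexagonal pencil barrel that lies by itself on the bare table left of the binder (the spares are in the walnut box): 120 mm long along its x, 12 mm over the flats, brass ends, 28 g, both ends alike (either way round will do). It lies on a flat, so this point is 6 mm above what it lies on.
- sleeve_center (a point): Centre of the red acrylic grip sleeve, a hexagonal tube 62 mm long along its x, 16 mm over the flats, 16 g, lying on a flat on the bare table left of the binder; this point is 8 mm above what it lies on. Either way round will do.
- cup_center (a point): Centre of the squat blue ceramic cup (84 mm wide, 65 mm high), half-way up; leave it alone.
- clip_center (a point): Centre of the chrome steel pocket clip, 62 mm long, 10 mm high; leave it alone.
- driver_grip (a point): Handle of a screwdriver lying on the table, 160 mm long; leave it alone.
Things that resemble listed ones, but are neither listed nor needed, are in the scene too. There is more than one size of the part that bears sleeve_center; the job needs the smallest.

How it is judged (in metres and radians):
On the way:
1. the leaf is turned over and lies flat on the left-hand pages (value of joint leaf above 3.04 rad), for 0.2 s.
At the end, for the whole second after the job is handed in: The leaf lies flat on the left-hand pages (angle over 3.04 rad); the barrel lies flat on it with its centre within 12 mm of the black outline's centre and aligned with it within 0.15 rad; the sleeve lies flat on it with its centre within 12 mm of the red outline's centre and aligned within 0.2 rad (value of joint leaf above 3.04 rad and horizontal distance between barrel_center and barrel_outline below 0.012 m and angle between the x axis of barrel_center and the x axis of barrel_outline, either way round below 0.15 rad and z of barrel_center in the frame of barrel_outline between -0.01 and -0.003 m and horizontal distance between sleeve_center and sleeve_outline below 0.012 m and angle between the x axis of sleeve_center and the x axis of sleeve_outline, either way round below 0.2 rad and z of sleeve_center in the frame of sleeve_outline between -0.012 and -0.005 m); the robot touches nothing.
It fails at once if the cup, the clip or the screwdriver is moved more than 30 mm (distance of any of cup_center, clip_center, driver_grip from where it was at the start of the episode above 0.03 m).
It also fails if it takes over 64 s, if anything falls off the work surface, if the arm or the gripper's body presses on something with over 40 N, if the wrist force passes 120 N, or if a joint passes its speed limit or range.

## Working session

There is one attempt and no reset: what is moved stays moved. The work goes in short steps, each a Python script; the robot and the scene stay as the last script left them, time stands still between calls to the robot, and variables do not carry over. Pictures are saved under pics/ and viewed, and the job is handed in when it is done.

```bash
mkdir -p pics; ls
cat > h.py <<'E'
from station import r
import numpy as np, cv2, pickle
def snap(cam,name):
    s=r.snapshot(cam); cv2.imwrite(f'pics/{name}.png',s['frame'][:,:,::-1]); pickle.dump(s,open(f'pics/{name}.pkl','wb')); return s
def load(name): return pickle.load(open(f'pics/{name}.pkl','rb'))
def proj(s,X):
    c=np.asarray(s['R'])@np.asarray(X,float)+np.asarray(s['t']); return np.array([s['fx']*c[0]/c[2]+s['cx'],s['fy']*c[1]/c[2]+s['cy']])
def ray(s,u,v):
    R=np.asarray(s['R']);t=np.asarray(s['t']); d=R.T@np.array([(u-s['cx'])/s['fx'],(v-s['cy'])/s['fy'],1]); return -R.T@t,d
def onz(s,u,v,z):
    o,d=ray(s,u,v); return o+d*(z-o[2])/d[2]
def tri(obs):
    A=np.zeros((3,3));b=np.zeros(3);L=[]
    for s,u,v in obs:
        o,d=ray(s,u,v); d=d/np.linalg.norm(d);P=np.eye(3)-np.outer(d,d);A+=P;b+=P@o;L.append((P,o))
    X=np.linalg.solve(A,b); return X,[np.linalg.norm(P@(X-o)) for P,o in L]
def crop(name,u0,v0,u1,v1,k,out):
    im=cv2.imread(f'pics/{name}.png')[v0:v1,u0:u1]; cv2.imwrite(f'pics/{out}.png',cv2.resize(im,None,fx=k,fy=k,interpolation=cv2.INTER_CUBIC))
E
python3 - <<'E'
from h import *
for c in ['scene','top','wrist']:
    s=snap(c,c+'0'); print(c,s['fx'],s['cx'],s['cy'],-np.asarray(s['R']).T@s['t'])
st=r.sense(); print(st)
E
```

```text
pics
scene 467.8621104219002 285.0035416587923 206.12314959697989 [1.16042822 0.15591778 1.10440192]
top 450.39162793481125 271.9148327790658 209.67906222533378 [ 0.31894095 -0.01306989  1.19093568]
wrist 364.6615246109019 278.8462192949898 211.0580571627101 [ 0.26595641 -0.54532613  0.38284953]
{'clock': 0.15, 'joints': array([-7.51560825e+01,  5.25421597e+00,  7.05659285e+01,  4.91123435e-05,
        1.04267786e+02, -3.24946824e+00]), 'joint_vel': array([ 0.03051773, -0.12187982, -0.29194035,  0.15137284, -0.01894525,
       -0.02937036]), 'joint_torque': array([ 1.30629964e-03, -4.47044599e+01, -4.06908703e+01,  6.98793819e-02,
        2.73926620e-02, -1.27912822e-04]), 'tcp_pos': array([ 0.18634301, -0.57038115,  0.4037568 ]), 'orientation': array([-1.79912214e+02, -5.03173527e-03,  1.80933939e+01]), 'contact_force': array([-0.14417373, -0.25070291,  0.31248716]), 'torque': array([ 0.0160498 ,  0.02368102, -0.05550768]), 'opening': 0.08798862921475421}
```

View pics/scene0.png

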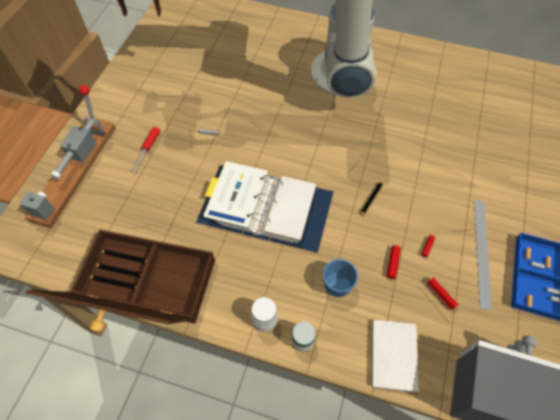

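View pics/top0.png

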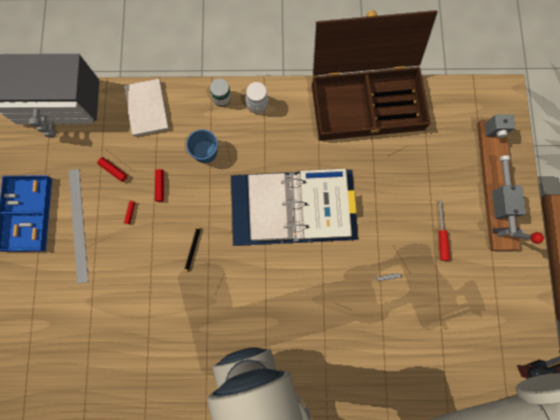

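View pics/wrist0.png

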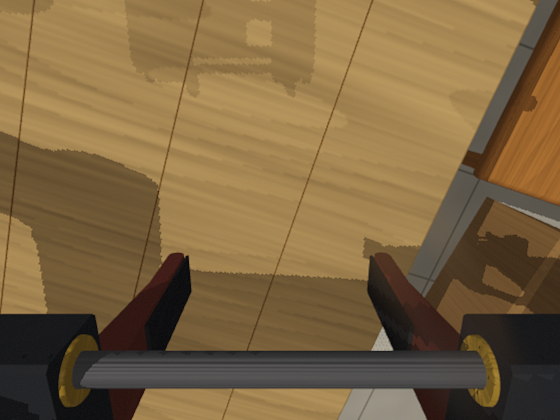

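The top picture shows the binder centred near (294,208), with the yellow tab at (351,202).
- **Barrel candidates:** the loose black one at (193,249), and the spares in the walnut box at (395,97), (395,104) and (395,114).
- **Sleeve candidates:** red ones at (112,168), (159,185) and (130,212). The last looks smallest.

I'm checking this choice in a close crop.

Run:
```python
from h import *
crop('top0',90,140,220,280,4,'c1'); crop('top0',220,160,370,255,5,'c2')
crop('scene0',350,170,470,320,4,'c3'); crop('scene0',190,150,340,260,5,'c4')
s=load('top0')
im=s['frame'].astype(int)
red=((im[:,:,0]>120)&(im[:,:,1]<60)&(im[:,:,2]<60)).astype(np.uint8)
n,l,stt,c=cv2.connectedComponentsWithStats(red)
for i in range(1,n):
    if stt[i,4]>30:
        p=np.argwhere(l==i)[:,::-1].astype(np.float32); (cx,cy),(w,h),a=cv2.minAreaRect(p); print((cx,cy),(w,h),a,onz(s,cx,cy,.012), max(w,h)*1.18/450*1000)
```

```text
(110.60000610351562, 168.70001220703125) (30.200002670288086, 7.199999809265137) 36.869895935058594 [0.66959557 0.41669382 0.012     ] 79.19111811319988
(158.0, 185.0) (30.0, 6.0) 90.0 [0.62297131 0.286386   0.012     ] 78.66666666666666
(128.5294189453125, 211.8823699951172) (3.8805696964263916, 22.313274383544922) 14.03624439239502 [0.54980148 0.36180382 0.012     ] 58.51036393907335
(443.5853271484375, 245.10882568359375) (30.06502914428711, 9.433670043945312) 85.60128784179688 [ 0.45389999 -0.47091371  0.012     ] 78.8371875339084
(537.0, 237.5) (12.0, 9.0) 0.0 [ 0.47196338 -0.71983919  0.012     ] 31.466666666666665
```

View pics/c1.png

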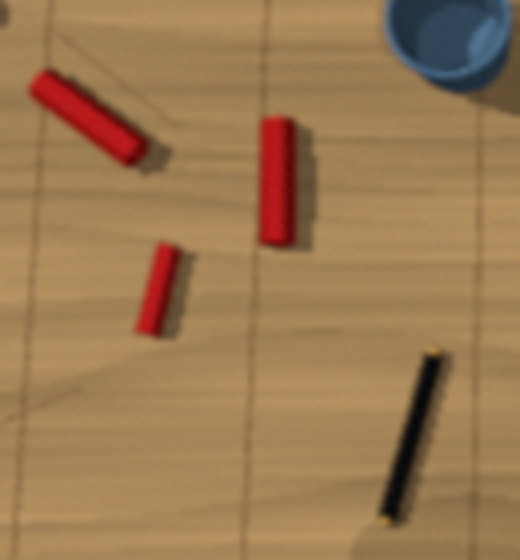

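View pics/c2.png

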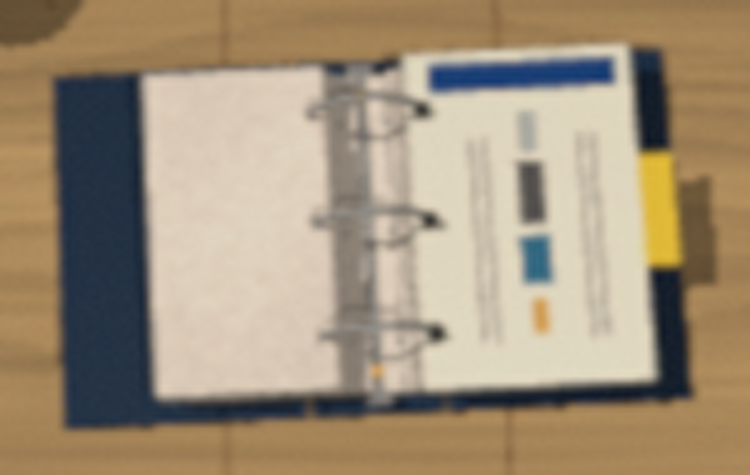

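View pics/c4.png

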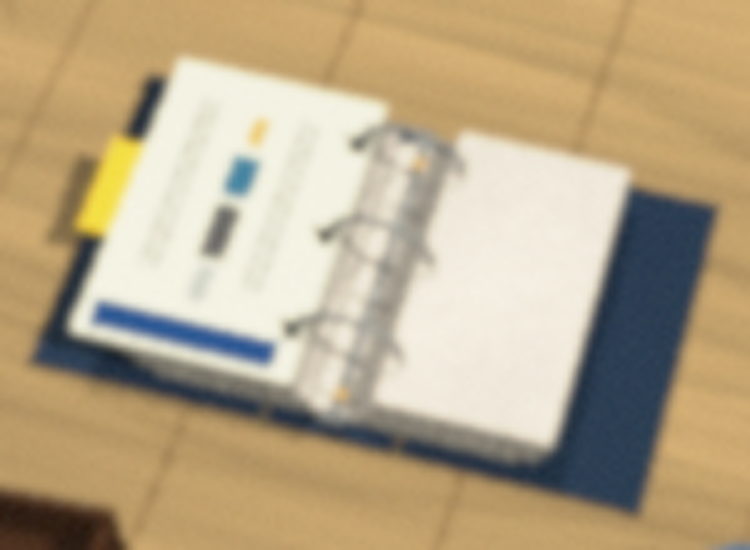

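View pics/c3.png

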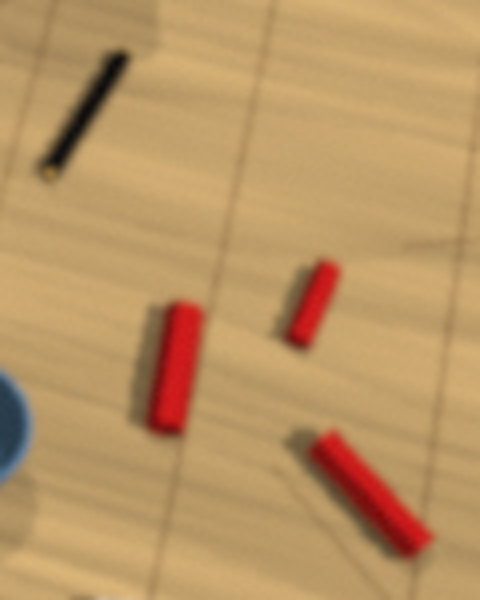

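```bash
cat > fit.py <<'E'
from h import *
from scipy.optimize import least_squares
a=load('top0'); b=load('scene0')
T=lambda U,V:((U+.5)/5-.5+220,(V+.5)/5-.5+160)
S=lambda U,V:((U+.5)/5-.5+190,(V+.5)/5-.5+150)
def L(x,rad): return [x,-rad,.0375]
obs=[(a,T(628,43),L(.09,.142)),(a,T(658,380),L(-.09,.142)),(a,T(672,151),L(.03,.16)),(a,T(682,266),L(-.03,.16)),
(a,T(55,76),[.0975,.1675,.003]),(a,T(66,428),[-.0975,.1675,.003]),(a,T(691,397),[-.0975,-.1675,.003]),
(b,S(68,328),L(.09,.142)),(b,S(180,57),L(-.09,.142)),(b,S(78,232),L(.03,.16)),(b,S(112,137),L(-.03,.16)),
(b,S(718,207),[-.0975,.1675,.003]),(b,S(638,512),[.0975,.1675,.003]),(b,S(35,361),[.0975,-.1675,.003])]
def W(p,X):
    c,s=np.cos(p[2]),np.sin(p[2]); return np.array([p[0]+c*X[0]-s*X[1],p[1]+s*X[0]+c*X[1],X[2]])
f=lambda p:np.concatenate([proj(s,W(p,X))-uv for s,uv,X in obs])
q=least_squares(f,[.55,0,0],loss='soft_l1'); print(q.x,np.degrees(q.x[2])); print(f(q.x).reshape(-1,2).round(1).tolist())
for i,j in [(0,7),(1,8),(2,9),(3,10)]:
    print(tri([(a,*obs[i][1]),(b,*obs[j][1])]), W(q.x,obs[i][2]))
# loose objs
C=lambda U,V:((U+.5)/4-.5+90,(V+.5)/4-.5+140)
D=lambda U,V:((U+.5)/4-.5+350,(V+.5)/4-.5+170)
P=[(C(433,350),D(48,174)),(C(387,520),D(122,54)),(C(169,247),D(297,343)),(C(149,334),D(328,265))]
R=[tri([(a,*m),(b,*n)]) for m,n in P]
for x in R: print(x)
for i in (0,2): d=R[i][0]-R[i+1][0]; print((R[i][0]+R[i+1][0])/2,np.linalg.norm(d),np.degrees(np.arctan2(d[1],d[0])))
E
python3 fit.py
```

```text
[ 0.56321993 -0.07830935  0.03979834] 2.2802770173162563
[[0.3, -0.1], [-0.1, -0.5], [0.1, -0.1], [0.0, -0.8], [-0.4, -0.5], [-0.3, 0.1], [0.8, 0.3], [0.3, 0.1], [0.2, -0.1], [-0.3, -1.2], [0.5, -0.3], [0.5, -0.7], [0.5, 0.2], [-1.3, -0.1]]
(array([ 0.65869855, -0.21657347,  0.03762233]), [np.float64(0.0007178247427904762), np.float64(0.0007178247427903622)]) [ 0.65879853 -0.216616    0.0375    ]
(array([ 0.47803507, -0.22471945,  0.03523299]), [np.float64(0.0002658433132689539), np.float64(0.00026584331326897883)]) [ 0.47894107 -0.22377781  0.0375    ]
(array([ 0.60029889, -0.23710624,  0.032543  ]), [np.float64(0.0005498222569067945), np.float64(0.0005498222569067021)]) [ 0.59956223 -0.23698902  0.0375    ]
(array([ 0.5384675 , -0.24079648,  0.03356813]), [np.float64(0.0008620581254713152), np.float64(0.000862058125471282)]) [ 0.53960974 -0.23937629  0.0375    ]
(array([0.50830568, 0.17628834, 0.00609299]), [np.float64(0.0010293125236060824), np.float64(0.0010293125236061527)])
(array([0.39643384, 0.20435096, 0.00328069]), [np.float64(0.0009071139306145481), np.float64(0.0009071139306145677)])
(array([0.58021013, 0.35613496, 0.00397932]), [np.float64(0.0007208596366748689), np.float64(0.0007208596366748942)])
(array([0.52031313, 0.36573354, 0.00736301]), [np.float64(0.00031876065248666373), np.float64(0.0003187606524865449)])
[0.45236976 0.19031965 0.00468684] 0.11537212916846801 -14.081864678353194
[0.55026163 0.36093425 0.00567117] 0.06075552150755396 -9.104322658023543
```

Sleeve crop: the one at top (129.5,212) measures about 61 mm, against about 79 mm for the other two, so it is the one I want. The loose barrel is at (193,249). The tab's fitted and triangulated heights agree at 33–37 mm. Next I'm planning the leaf turn.

```bash
cat > leaf.py <<'E'
from h import *
from scipy.spatial.transform import Rotation as Ro
B=np.array([.56322,-.07831]); psi=.0398
xb=np.array([np.cos(psi),np.sin(psi),0]); yb=np.array([-np.sin(psi),np.cos(psi),0]); zb=np.array([0,0,1.])
def bw(x,y,z): return np.array([B[0],B[1],0])+x*xb+y*yb+z*zb
def tool(al):
    a=np.radians(al); z=np.cos(a)*yb-np.sin(a)*zb; x=np.sin(a)*yb+np.cos(a)*zb; y=np.cross(z,x)
    M=np.c_[x,y,z]; return M,Ro.from_matrix(M).as_euler('xyz',degrees=True)
def corner(th,al,s=.010):
    t=np.radians(th);a=np.radians(al); n=np.array([-np.sin(t),np.cos(t)]);u=np.array([np.cos(t),np.sin(t)])
    if th<al: p=.160*u-.0015*n-s*np.array([np.cos(a),np.sin(a)])
    else: p=(.160-s)*u-.0015*n
    return bw(0,-p[0],.036+p[1])
def tcp(c,al):
    M,o=tool(al); return c-.010*M[:,0]-.182*M[:,2]
E
python3 - <<'E'
from leaf import *
for al in (30,35,40,45):
    M,o=tool(al); print(al,o.round(1))
    for th in (-3,0,20,40,60,80,100,115):
        p=tcp(corner(th,al),al); q=r.inverse_kinematics(p,o); print(th,p.round(3),None if q is None else np.round(q,0))
    p=tcp(corner(-3,al),al)-.06*M[:,2]; q=r.inverse_kinematics(p,o); print('pre',p.round(3),None if q is None else np.round(q,0))
E
```

```text
30 [-180.   -60.    92.3]
-3 [ 0.576 -0.392  0.103] [-45.  47.  57.  43. 120. -41.]
0 [ 0.576 -0.392  0.112] [-45.  46.  57.  43. 121. -40.]
20 [ 0.575 -0.383  0.167] [-45.  42.  57.  45. 123. -37.]
40 [ 0.574 -0.357  0.214] [-43.  37.  60.  47. 124. -33.]
60 [ 0.573 -0.317  0.247] [-41.  31.  64.  49. 123. -30.]
80 [ 0.571 -0.268  0.266] [-38.  25.  69.  50. 121. -28.]
100 [ 0.569 -0.216  0.266] [-35.  21.  75.  51. 118. -26.]
115 [ 0.567 -0.179  0.255] [-32.  18.  80.  52. 115. -26.]
pre [ 0.578 -0.444  0.133] [-48.  51.  47.  43. 126. -38.]
35 [180.  -55.   92.3]
-3 [ 0.575 -0.384  0.117] [-44.  43.  59.  39. 117. -41.]
0 [ 0.575 -0.385  0.125] [-44.  43.  59.  39. 118. -41.]
20 [ 0.575 -0.376  0.18 ] [-44.  39.  59.  41. 121. -37.]
40 [ 0.574 -0.349  0.227] [-43.  34.  61.  43. 122. -34.]
60 [ 0.572 -0.309  0.261] [-40.  28.  65.  45. 121. -31.]
80 [ 0.57  -0.261  0.28 ] [-37.  23.  70.  46. 120. -28.]
100 [ 0.568 -0.208  0.28 ] [-34.  19.  75.  48. 116. -26.]
115 [ 0.567 -0.171  0.269] [-31.  16.  80.  48. 113. -25.]
pre [ 0.577 -0.434  0.151] [-47.  47.  50.  40. 123. -39.]
40 
[... 390 characters left out ...]
93] [-33.  16.  76.  44. 115. -26.]
115 [ 0.567 -0.162  0.282] [-30.  14.  80.  44. 112. -25.]
pre [ 0.577 -0.422  0.168] [-46.  43.  53.  36. 120. -40.]
45 [180.  -45.   92.3]
-3 [ 0.575 -0.366  0.141] [-42.  37.  64.  33. 111. -42.]
0 [ 0.575 -0.367  0.149] [-43.  36.  63.  33. 112. -41.]
20 [ 0.574 -0.358  0.204] [-42.  33.  63.  34. 115. -38.]
40 [ 0.573 -0.33   0.252] [-40.  28.  64.  36. 117. -34.]
60 [ 0.572 -0.29   0.287] [-38.  23.  67.  37. 117. -31.]
80 [ 0.57  -0.241  0.305] [-35.  18.  71.  39. 116. -28.]
100 [ 0.568 -0.189  0.306] [-31.  14.  76.  40. 113. -25.]
115 [ 0.566 -0.152  0.294] [-28.  12.  80.  40. 110. -24.]
pre [ 0.576 -0.409  0.183] [-45.  39.  56.  33. 117. -40.]
```

Run:
```python
from leaf import *
al=35; M,o=tool(al)
r.grab(10)
p0=tcp(corner(-1,al),al); pre=p0-.06*M[:,2]
r.reach(pre+[0,0,.15],o)
r.servo_line(pre,speed=.2); print(r.sense()['clock'],r.sense()['opening'],r.sense()['contact_force'])
snap('scene','s1'); snap('top','t1')
for c in ('s1','t1'):
    pt=[proj(load(c),corner(-1,al)-.06*M[:,2]),proj(load(c),corner(-1,al))]; print(c,pt)
crop('s1',150,110,350,260,4,'s1c'); crop('t1',250,140,450,290,4,'t1c')
```

```text
4.1167 0.00022396868762166144 [-0.45708435  0.36992956  0.06610335]
s1 [array([193.08926766, 177.58637507]), array([212.14220085, 188.61561162])]
t1 [array([372.54743297, 198.14348086]), array([351.16319671, 201.86479913])]
```

View pics/s1c.png

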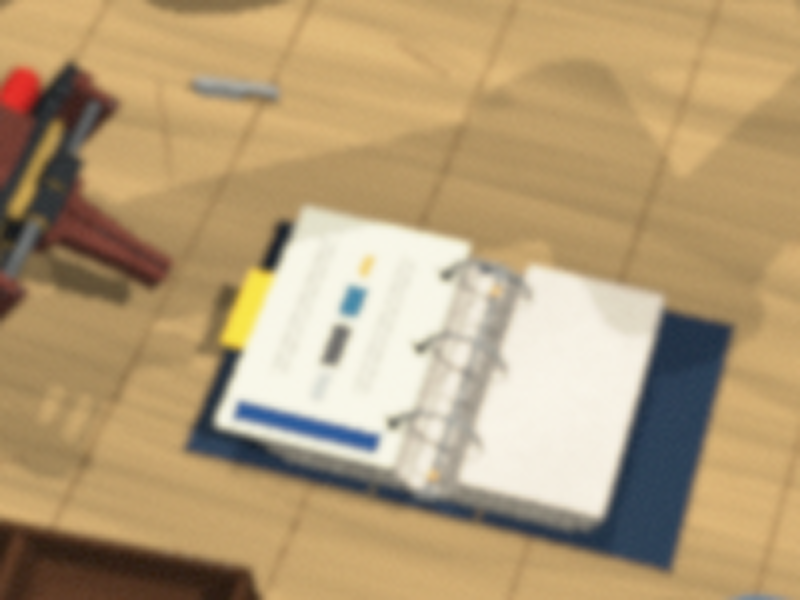

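View pics/t1c.png

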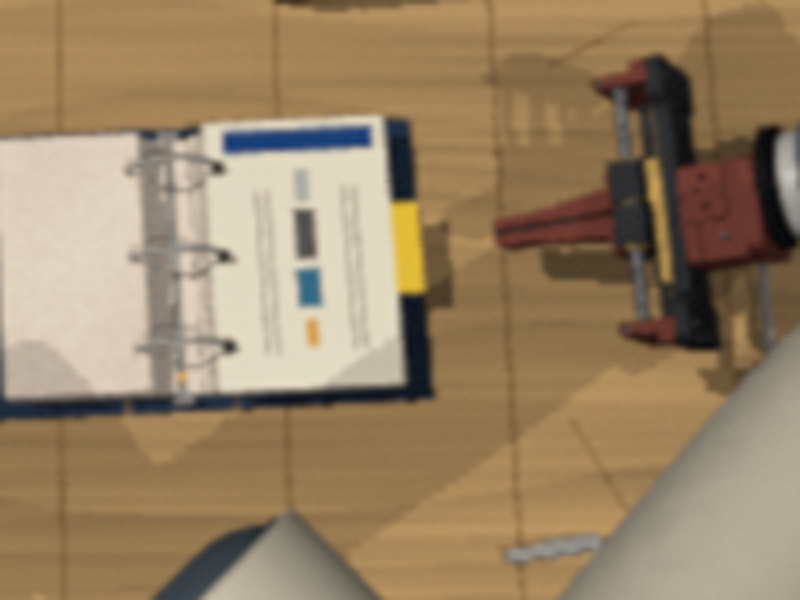

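The closed tip shows at (374,198) in t1, against a predicted (372.5,198), and it lines up with the tab. Inserting and lifting now.

Run:
```python
from leaf import *
al=35; M,o=tool(al)
r.servo_line(tcp(corner(-1,al),al),speed=.12); print(r.sense()['contact_force'])
for th in (5,15,25,35): r.servo_line(tcp(corner(th,al),al),speed=.12); print(th,r.sense()['contact_force'].round(1))
print(r.sense()['clock'])
snap('scene','s2'); snap('top','t2')
crop('s2',150,110,350,260,4,'s2c'); crop('t2',250,140,450,290,4,'t2c')
```

```text
[-0.36620398 -0.65645269  0.8138063 ]
5 [ 0.5 -1.2 -0.4]
15 [-0.3 -0.8 -1. ]
25 [ 0.5 -0.1 -0.4]
35 [ 0.3 -0.7 -0.6]
6.3083
```

View pics/s2c.png

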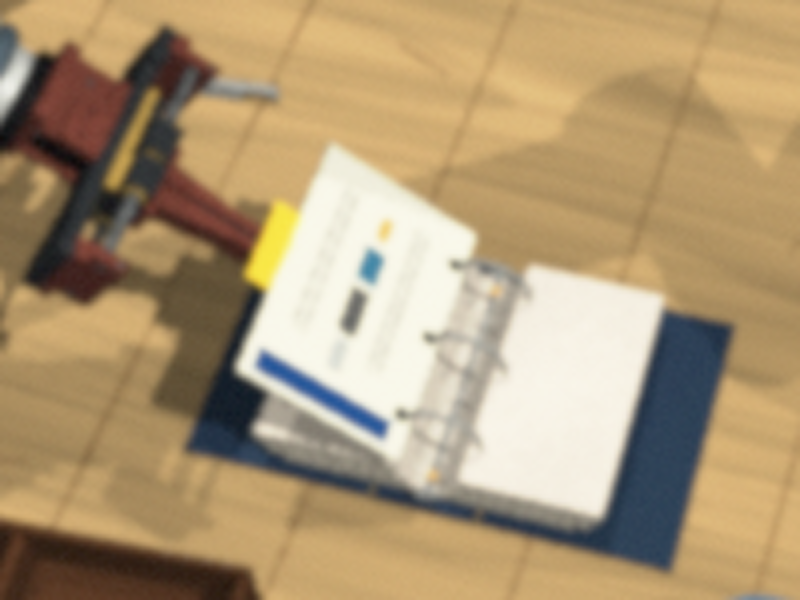

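View pics/t2c.png

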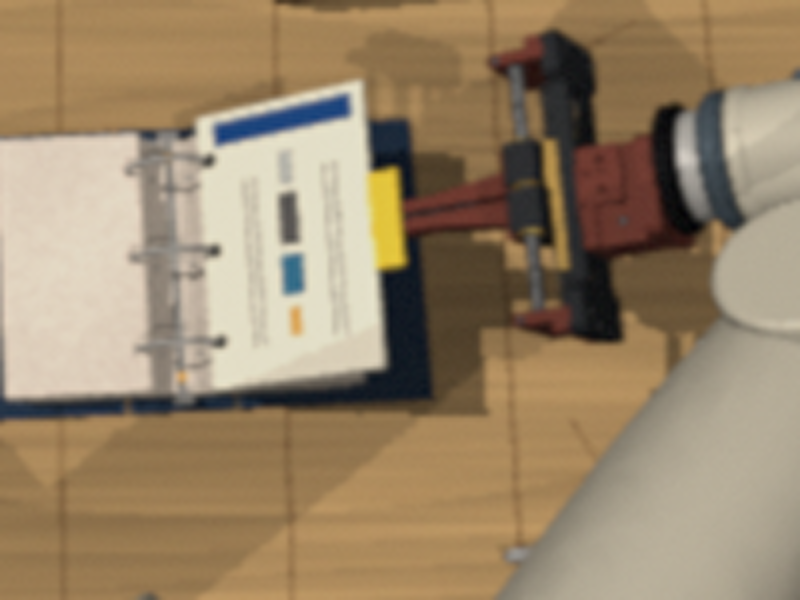

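The tab rests on the fingertip at t2c (405,220), with the leaf up about 35°. Continuing over the top.

Run:
```python
from leaf import *
al=35; M,o=tool(al)
for th in range(47,120,12): r.servo_line(tcp(corner(th,al),al),speed=.15); print(th,r.sense()['contact_force'].round(1))
snap('scene','s3a')
r.servo_line(tcp(corner(107,al),al)+[0,-.03,.09],speed=.2)
r.wait(.3)
snap('scene','s3'); snap('top','t3');print(r.sense()['clock'])
crop('s3',150,110,350,260,4,'s3c'); crop('t3',210,140,410,290,4,'t3c')
```

```text
47 [-0.1 -0.3 -0.9]
59 [ 0.4 -0.7 -0.3]
71 [ 0.3 -0.1  0.4]
83 [-0.4  0.3 -0.4]
95 [-0.5 -0.2 -1.1]
107 [-0.3 -0.8  0.4]
119 [-0.3 -0.8 -0.2]
10.1083
```

View pics/s3c.png

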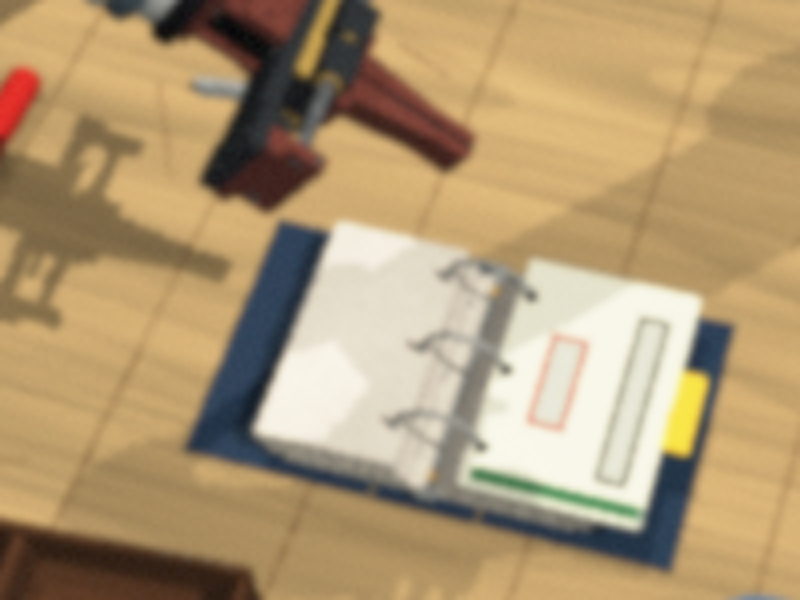

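View pics/t3c.png

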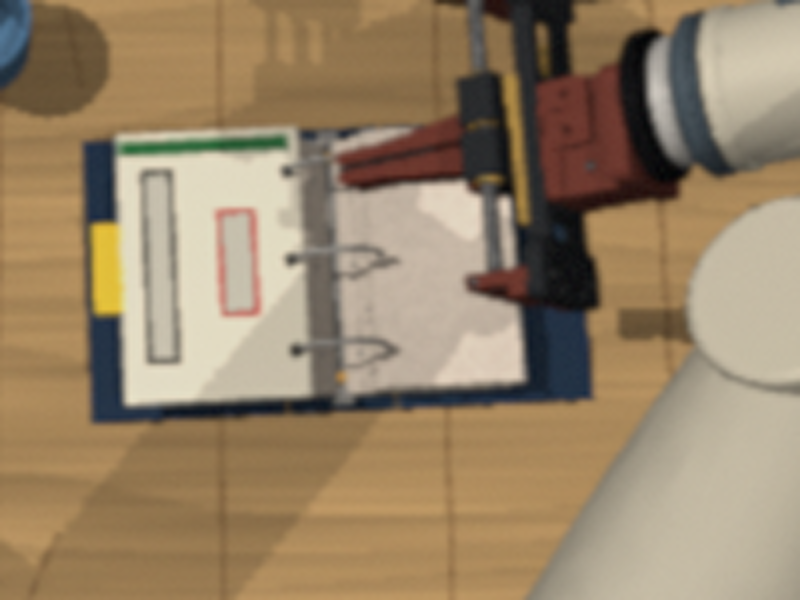

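The leaf lies on the left pages. The black outline is at t3c (160,266) and s3c (633,401), and the red outline is at t3c (238,262) and s3c (558,382). Triangulating both, then taking a wrist look at the barrel from above.

Run:
```python
from leaf import *
a=load('t3');b=load('s3')
T=lambda U,V:((U+.5)/4-.5+210,(V+.5)/4-.5+140)
S=lambda U,V:((U+.5)/4-.5+150,(V+.5)/4-.5+110)
C={'black':[(156,171.5),(163.5,361),(654,319),(613,483.5)],'red':[(236,209.5),(241,314),(571.5,338),(544,427)]}
for k,(p,q,m,n) in C.items():
    X1,e1=tri([(a,*T(*p)),(b,*S(*m))]);X2,e2=tri([(a,*T(*q)),(b,*S(*n))]); d=X1-X2
    print(k,X1,X2,'c',(X1+X2)/2,np.linalg.norm(d),np.degrees(np.arctan2(d[1],d[0])),e1[0],e2[0], (np.r_[(X1+X2)[:2]/2-B]@np.c_[xb[:2],yb[:2]]))
print(bw(0,.116,.0375),bw(0,.065,.0375),np.degrees(psi))
# go over barrel: tool down
c=np.array([.4524,.1903]); yaw=-14.1
for yw in (yaw,yaw+180):
  for z in (.30,.17): print(r.inverse_kinematics([c[0],c[1],z],[180,0,yw]))
for yw in (psi*57.3,psi*57.3+180): print(r.inverse_kinematics(bw(0,.116,.22),[180,0,yw]))
```

```text
black [0.5834021  0.04213843 0.17675764] [ 0.52581084  0.03331949 -0.15018152] c [0.55460647 0.03772896 0.01328806] 0.3320899670937384 8.706065397555513 0.00777340458984069 0.010978599129381596 [-0.00398958  0.1162898 ]
red [ 0.57489493 -0.00680963  0.11767079] [ 0.54412931 -0.02079934 -0.05997162] c [ 0.55951212 -0.01380448  0.02884958] 0.18082881935120834 24.452192513272916 0.005004846181163726 0.006510823705942566 [-0.0011383   0.06460197]
[0.55860442 0.03759814 0.0375    ] [ 0.56063368 -0.01336147  0.0375    ] 2.2803720246206765
[ 1.88414682e+01 -1.15433919e+01  9.72604492e+01 -2.54444375e-14
  9.42829427e+01  1.22941468e+02]
[ 1.88414682e+01 -6.86108799e+00  1.06579507e+02 -2.54444375e-14
  8.02815811e+01  1.22941468e+02]
[ 18.84146817 -11.54339188  97.26044922   0.          94.28294266
 -57.05853183]
[ 18.84146817  -6.86108799 106.57950689   0.          80.2815811
 -57.05853183]
[ 3.68981801e-01  1.56066287e+00  9.31373493e+01 -2.54444375e-14
  8.53019878e+01  8.80884418e+01]
[  0.3689818    1.56066287  93.13734931   0.          85.30198782
 -91.9115582 ]
```

Run:
```python
from leaf import *
a=load('t3');b=load('s3')
T=lambda U,V:((U+.5)/4-.5+210,(V+.5)/4-.5+140)
S=lambda U,V:((U+.5)/4-.5+150,(V+.5)/4-.5+110)
C={'black':[(156,171.5),(163.5,361),(613,483.5),(654,319)],'red':[(236,209.5),(241,314),(544,427),(571.5,338)]}
for k,(p,q,m,n) in C.items():
    X1,e1=tri([(a,*T(*p)),(b,*S(*m))]);X2,e2=tri([(a,*T(*q)),(b,*S(*n))]); d=X1-X2
    print(k,'c',(X1+X2)/2,np.linalg.norm(d),np.degrees(np.arctan2(d[1],d[0])),e1[0],e2[0], (np.r_[(X1+X2)[:2]/2-B]@np.c_[xb[:2],yb[:2]]))
print(bw(0,.116,.0375),bw(0,.065,.0375),np.degrees(psi))
r.reach([.58,.30,.36],[180,0,171])
snap('wrist','w1')
r.reach([.58,.22,.36],[180,0,171])
snap('wrist','w2'); print(r.sense()['clock'])
```

```text
black c [0.55839252 0.0383354  0.03636706] 0.12700335756836553 3.058460136500198 0.0006038430989902004 0.0011099191628899606 [-0.00018239  0.11674511]
red c [ 0.56061643 -0.01326657  0.03571266] 0.07017802209573722 2.2164309935143063 0.0003014641001711214 0.00028892033147890576 [-1.34634041e-05  6.50955136e-02]
[0.55860442 0.03759814 0.0375    ] [ 0.56063368 -0.01336147  0.0375    ] 2.2803720246206765
12.0917
```

View pics/w1.png

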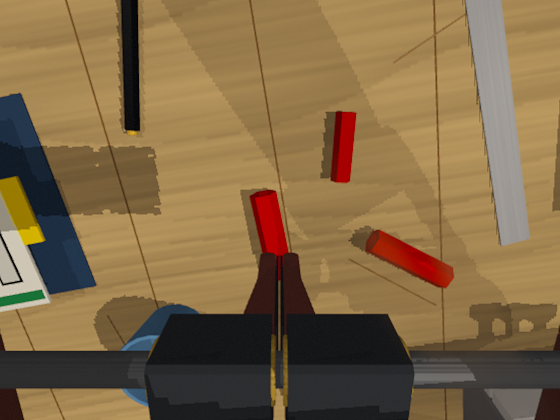

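View pics/w2.png

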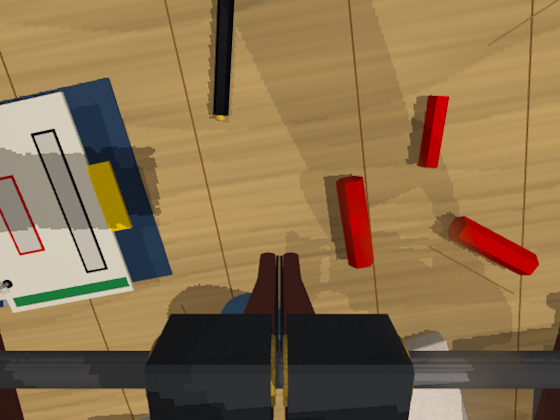

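Wrist views: the small sleeve is at w1 (343,147) and w2 (433,131), lying clear of the two larger ones. Both outlines agree with the binder fit to within 1 mm. I'm refining the sleeve, then grasping it at its near-robot end so the opening fingers miss the rings.

```bash
cat > slv.py <<'E'
from leaf import *
def blob(n,box):
    s=load(n); im=s['frame'].astype(int); m=(im[:,:,0]>60)&(im[:,:,1]<40)&(im[:,:,2]<40); k=np.zeros_like(m); k[box[1]:box[3],box[0]:box[2]]=1
    p=np.argwhere(m&k)[:,::-1].astype(np.float32); c,wh,a=cv2.minAreaRect(p); q=cv2.boxPoints((c,wh,a)); q=q[np.argsort(q[:,1])]
    return s,q[:2].mean(0),q[2:].mean(0),len(p),wh
A=blob('w1',(318,95,365,195)); D=blob('w2',(405,85,460,180))
X1,e1=tri([(A[0],*A[1]),(D[0],*D[1])]);X2,e2=tri([(A[0],*A[2]),(D[0],*D[2])]); d=X2-X1
sc=(X1+X2)/2; sy=np.degrees(np.arctan2(d[1],d[0]))
E
python3 - <<'E'
from slv import *
print(A[1:],D[1:]); print(X1,X2,e1[0],e2[0],sc,np.linalg.norm(d),sy)
for n,P in (('w1',A),('w2',D)):
    print([onz(P[0],*p,.008).round(4) for p in P[1:3]], [proj(P[0],sc)])
E
```

```text
(array([345.53824, 111.50293], dtype=float32), array([340.16177, 181.39703], dtype=float32), 1376, (20.171178817749023, 70.10060119628906)) (array([438.37842,  95.22972], dtype=float32), array([426.45947, 166.74324], dtype=float32), 1415, (20.2210750579834, 72.49995422363281))
[0.52030369 0.36667494 0.0079679 ] [0.5830596  0.35595994 0.00297684] 0.00012022652294857257 0.0002477439232219566 [0.55168164 0.36131744 0.00547237] 0.06385943086634889 -9.689300038258162
[array([0.5204, 0.3667, 0.008 ]), array([0.582 , 0.3553, 0.008 ])] [array([342.72409053, 147.51271433])]
[array([0.5202, 0.3667, 0.008 ]), array([0.5815, 0.3541, 0.008 ])] [array([432.22414678, 132.50252592])]
```

Run:
```python
from leaf import *
sc=np.array([.551,.3608]); yaw=np.radians(-10.3); g=sc-.019*np.array([np.cos(yaw),np.sin(yaw)])
o=[180,0,169.7]
r.let_go(); r.reach([*g,.26],o); r.servo_line([*g,.1845],speed=.12)
print(r.sense()['tcp_pos'],r.sense()['contact_force'].round(1))
r.grab(12); print(r.sense()['opening'],r.sense()['contact_force'].round(1))
r.servo_line([*g,.30],speed=.2); print(r.sense()['opening'],r.sense()['clock'])
snap('wrist','w3'); snap('scene','s4')
```

```text
[0.53270338 0.36394538 0.18502851] [-0.1  0.5  0.5]
0.017744559422366624 [-0.5 -0.6 -0.1]
0.01753681253579927 16.8083
```

View pics/w3.png

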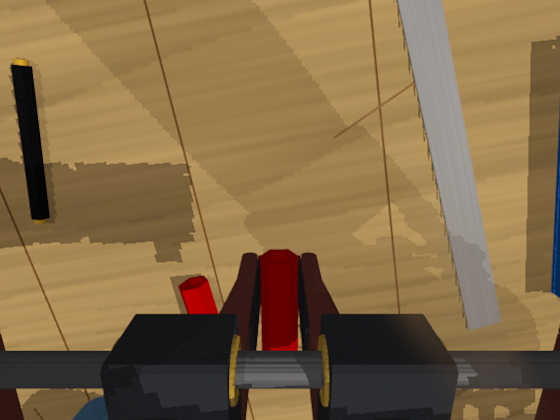

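Run:
```python
from leaf import *
s=load('w3'); t=r.sense()['tcp_pos']
for v in (250,): 
    p=onz(s,280,v,.1305); print(p-t, np.linalg.norm((p-t)[:2]))
# place
tgt=bw(-.019,.065,0)[:2]; o=[180,0,182.28]
r.reach([*tgt,.32],o)
r.servo_line([*tgt,.245],speed=.2)
r.servo_line([*tgt,.2245],speed=.06); print(r.sense()['contact_force'].round(1),r.sense()['tcp_pos'],tgt)
snap('scene','s5'); snap('wrist','w4'); snap('top','t5')
crop('s5',200,130,340,250,5,'s5c')
```

```text
[-0.01862169  0.00295113 -0.16673551] 0.018854081199353986
[0.3 0.  0.8] [ 0.54155579 -0.01415982  0.22419961] [ 0.54164873 -0.01411747]
```

View pics/s5c.png

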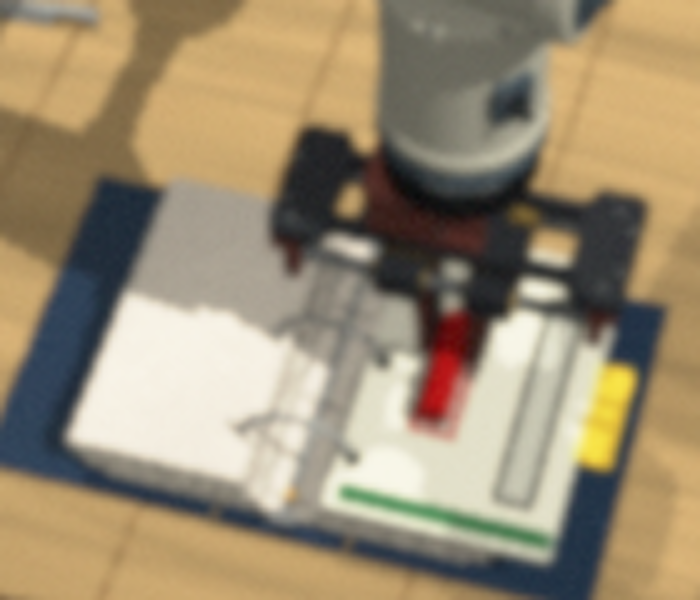

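View pics/w4.png

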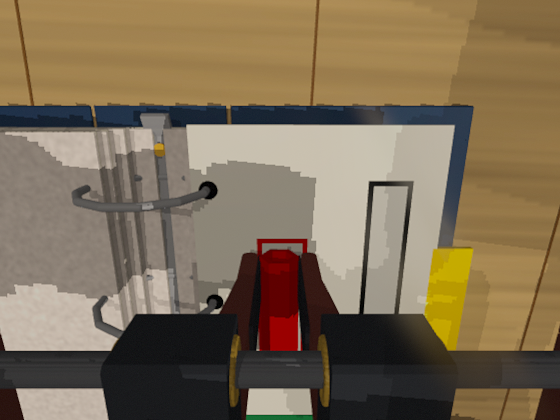

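Run:
```python
from leaf import *
s=load('w4')
def inb(p): d=p[:2]-B; return (d@xb[:2]*1000).round(1),(d@yb[:2]*1000).round(1)
print('outline near edge',inb(onz(s,282,239,.0375)),'sleeve end top',inb(onz(s,280,250,.0555)),inb(onz(s,280,250,.0475)))
print(proj(s,bw(-.0355,.065,.0375)),proj(s,bw(-.031,.065,.0555)),proj(s,bw(0,.03,.036)),proj(s,bw(-.06,.03,.036)))
crop('w4',180,160,380,320,4,'w4c')
```

```text
outline near edge (np.float64(-35.4), np.float64(65.6)) sleeve end top (np.float64(-37.5), np.float64(64.6)) (np.float64(-34.0), np.float64(64.6))
[280.68108067 238.84858811] [280.85503364 263.33271771] [213.65757058 300.72845337] [206.95161348 189.50879572]
```

View pics/w4c.png

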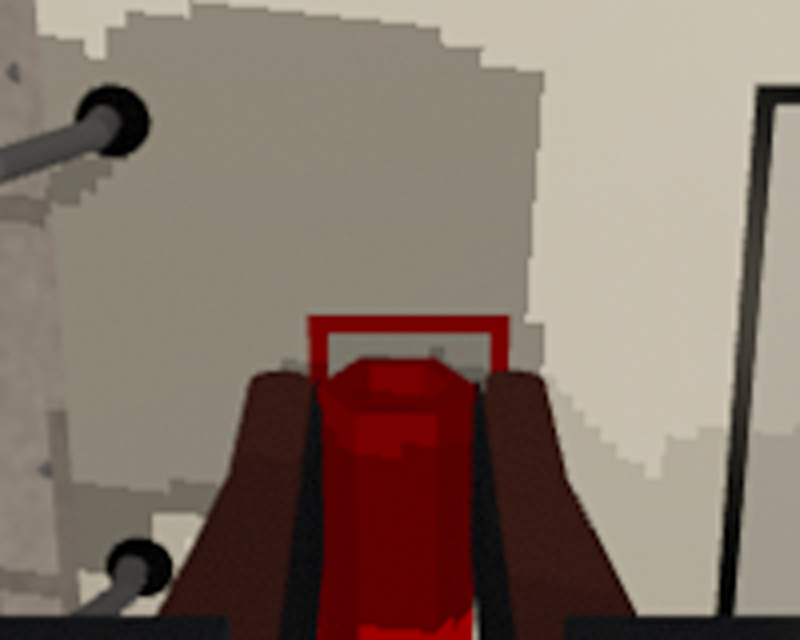

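Side by side with the red outline, the sleeve's lower end rim at w4 (280,250) is about 4.5 mm inside the outline edge at (282,239), as it should be. It is held flat side down. Lowering and releasing.

Run:
```python
from leaf import *
tgt=bw(-.019,.065,0)[:2]
r.servo_line([*tgt,.2230],speed=.05); print(r.sense()['contact_force'].round(1))
r.let_go(); print(r.sense()['contact_force'].round(1))
r.servo_line([*tgt,.30],speed=.2)
snap('wrist','w5')
# look at barrel
r.reach([.50,.14,.36],[180,0,166]); snap('wrist','w6')
r.reach([.50,.21,.36],[180,0,166]); snap('wrist','w7'); print(r.sense()['clock'])
```

```text
[-0.2 -0.1  0.4]
[-0.2 -0.4  0.6]
22.6833
```

View pics/w5.png

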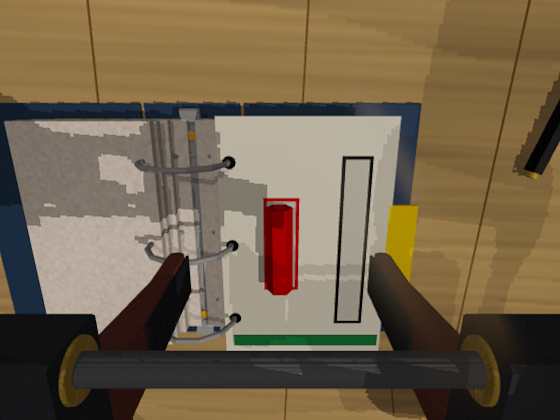

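View pics/w6.png

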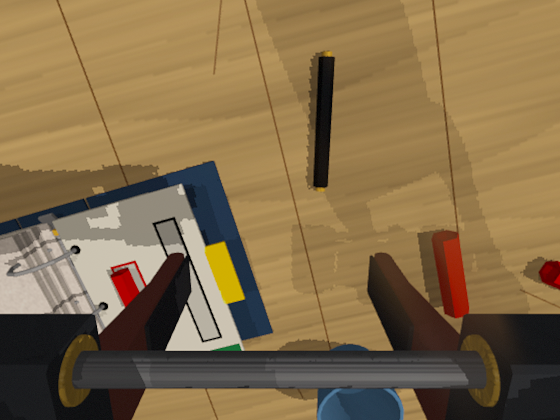

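View pics/w7.png

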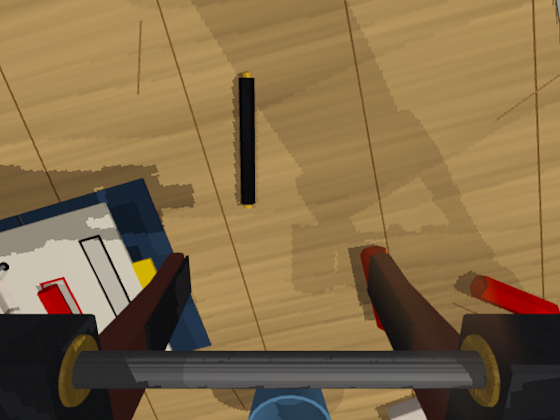

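The sleeve now lies in the red outline in w5, at (280,249). The barrel's ends are at w6 (328,53)/(320,188) and w7 (246,73)/(248,206).

Run:
```python
from leaf import *
a=load('w6');b=load('w7')
X1,e1=tri([(a,327.5,52.5),(b,246.5,72.5)]);X2,e2=tri([(a,319.5,189.5),(b,248.5,207.5)]);d=X2-X1
print(X1,X2,e1[0],e2[0],(X1+X2)/2,np.linalg.norm(d),np.degrees(np.arctan2(d[1],d[0])))
c6=[onz(a,327.5,52.5,.006),onz(a,319.5,189.5,.006)];c7=[onz(b,246.5,72.5,.006),onz(b,248.5,207.5,.006)];
for c in(c6,c7): d=c[1]-c[0];print(sum(c)/2,np.linalg.norm(d),np.degrees(np.arctan2(d[1],d[0])))
# sleeve check w5
s=load('w5')
inb=lambda p:((p[:2]-B)@np.c_[xb[:2],yb[:2]]*1000).round(1)
print('sleeve proj pred corners', [proj(s,bw(x,.065,z)).round(0) for x in(-.031,.031) for z in (.0375,.0535)])
crop('w5',200,150,400,340,4,'w5c')
```

```text
[0.39449672 0.20623579 0.00619948] [0.5107537  0.17549778 0.00248856] 0.00036081438587666666 0.0007628191866467804 [0.45262521 0.19086679 0.00434402] 0.12030910140530407 -14.809944028965909
[0.45192629 0.19077829 0.006     ] 0.11828622161221247 -15.16960856749094
[0.45234924 0.19113149 0.006     ] 0.12030815196461075 -14.532678374919874
sleeve proj pred corners [array([280., 204.]), array([280., 211.]), array([280., 284.]), array([280., 296.])]
```

View pics/w5c.png

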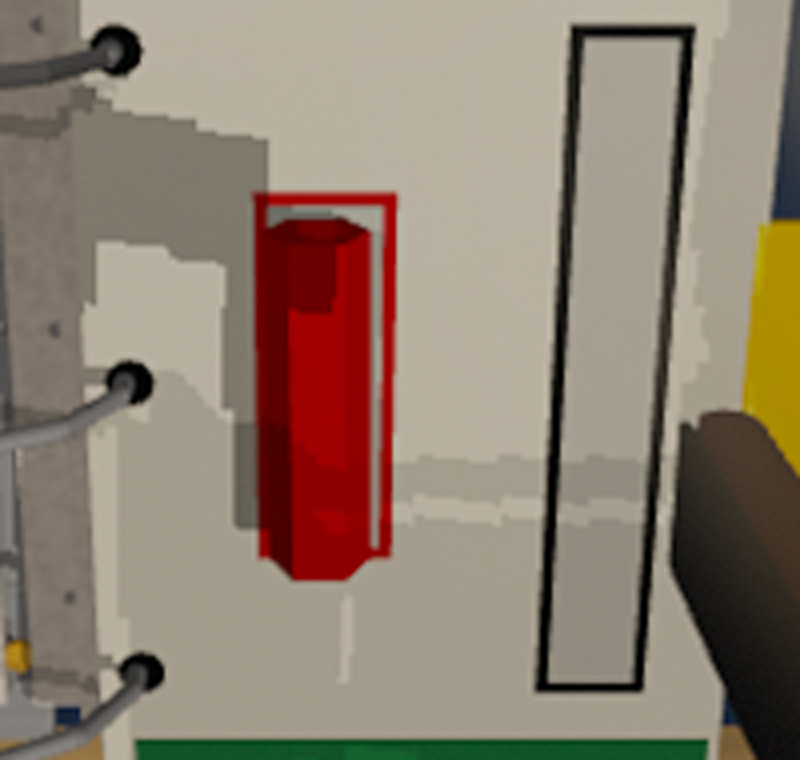

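Run:
```python
from leaf import *
c=np.array([.4523,.1909]); yaw=np.radians(-14.7); g=c-.047*np.array([np.cos(yaw),np.sin(yaw)])
o=[180,0,165.3]
r.reach([*g,.26],o); r.servo_line([*g,.1845],speed=.12)
print(r.sense()['tcp_pos'],r.sense()['contact_force'].round(1))
r.grab(25); print(r.sense()['opening'],r.sense()['contact_force'].round(1))
r.servo_line([*g,.32],speed=.2); print(r.sense()['opening'],r.sense()['clock'])
tgt=bw(-.047,.116,0)[:2]; o=[180,0,182.28]
r.reach([*tgt,.32],o)
r.servo_line([*tgt,.245],speed=.2)
r.servo_line([*tgt,.2250],speed=.06); print(r.sense()['contact_force'].round(1),r.sense()['tcp_pos'],tgt)
snap('scene','s6'); snap('wrist','w8'); snap('top','t6')
crop('s6',200,130,340,250,5,'s6c'); print([proj(load('w8'),bw(-.0595,.116,z)) for z in (.0375,.05)],r.sense()['opening'])
```

```text
[0.40740396 0.2029573  0.18543669] [ 0.1  0.5 -0.4]
0.01271182039070449 [-0.   0.8 -0.1]
0.012619788049213298 26.0417
[-0.3  0.6 -0.7] [0.51157696 0.03565419 0.22471485] [0.51164164 0.03572803]
[array([280.69500494, 245.99116674]), array([280.83153203, 256.65265791])] 0.012658705178684877
```

View pics/s6c.png

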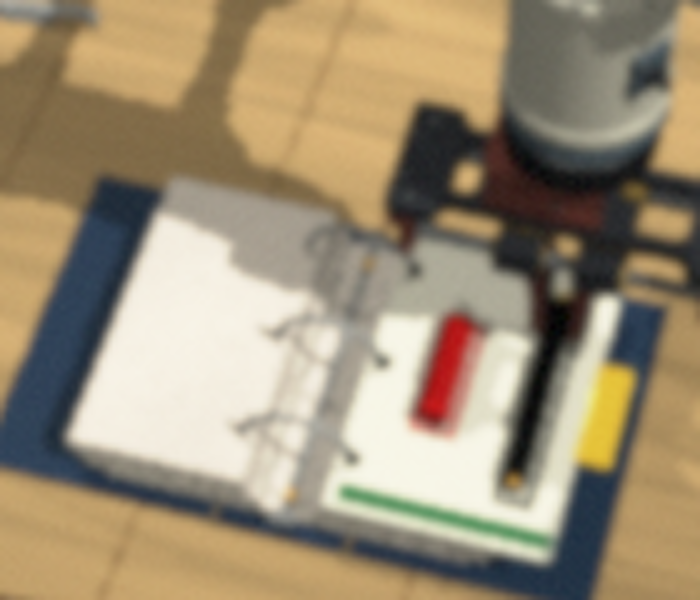

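View pics/w8.png

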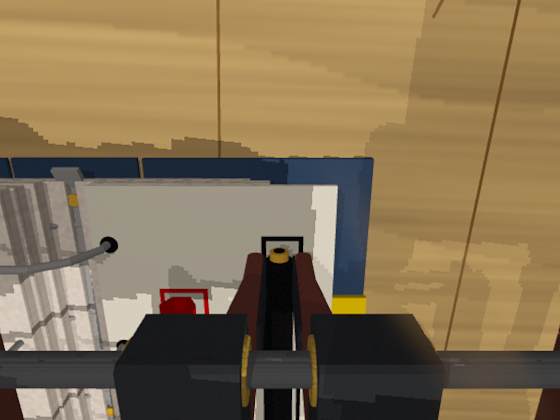

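Run:
```python
from leaf import *
tgt=bw(-.047,.116,0)[:2]
r.servo_line([*tgt,.2237],speed=.05); print(r.sense()['contact_force'].round(1))
r.let_go(); print(r.sense()['contact_force'].round(1))
r.servo_line([*tgt,.30],speed=.15)
r.reach([.50,.03,.40],[180,0,182.28]); snap('wrist','w9')
r.reach([.40,.10,.45],[180,0,182.28]); snap('wrist','w10')
snap('top','t7');snap('scene','s7'); print(r.sense()['clock'])
crop('w9',150,130,400,330,3,'w9c');crop('s7',190,110,350,250,5,'s7c')
s=load('w9')
print([proj(s,bw(x,.116,z)).round(1) for x in(-.06,.06) for z in (.0375,.0495)],[proj(s,bw(x,.065,z)).round(1) for x in(-.031,.031) for z in (.0375,.0535)])
```

```text
[-0.4  0.6 -0.1]
[ 0.2 -0.6 -0.9]
31.4083
[array([285.2, 185.2]), array([285.4, 188.3]), array([284.5, 295.5]), array([284.6, 301.6])] [array([233.2, 213.9]), array([231.2, 219.1]), array([235.4, 270.7]), array([233.6, 278.1])]
```

View pics/w9.png

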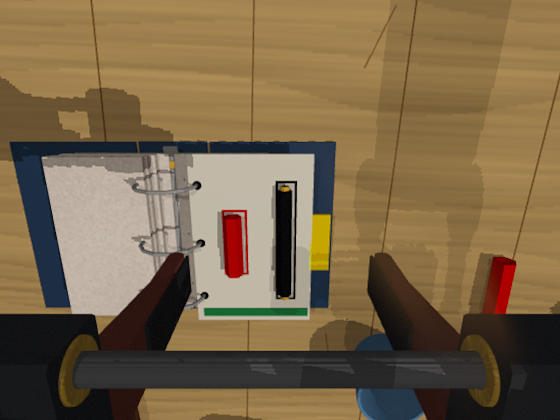

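View pics/s7c.png

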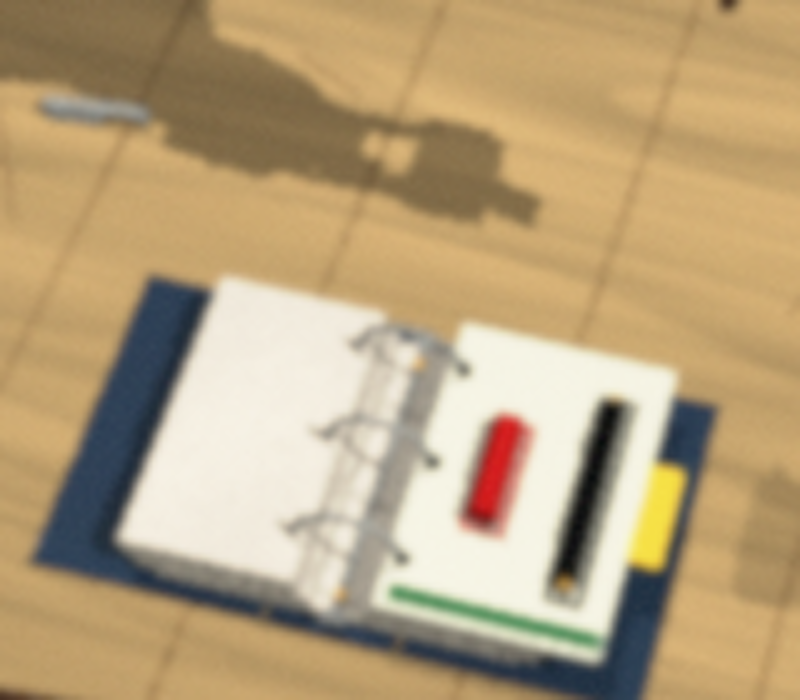

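View pics/t7.png

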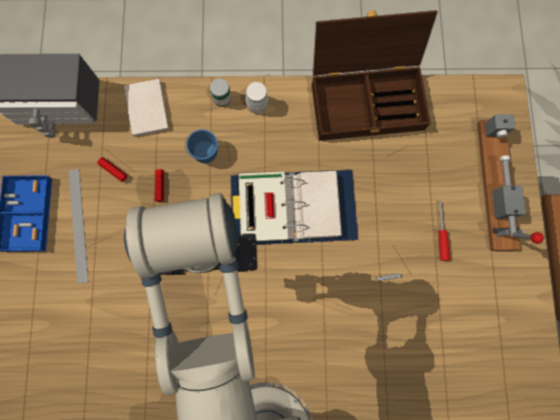

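In w9 the barrel ends are at (285,186) and (285,299), against predictions of (285,187) and (285,298). The sleeve runs from (232,213) to (233,278), against predictions of 214–278. The cup, clip and screwdriver are where they were in the first picture. Handing in.

Run:
```python
from h import *
print(r.sense()['contact_force'].round(1)); r.hand_in(); print(r.sense()['clock'])
```

```text
[-0.1  0.3  0. ]
the job is handed in; nothing more can be done
the job is handed in; nothing more can be done
```

The job is handed in, with the clock at about 31.4 s of the 64 s allowed. The interface gives no verdict, so success rests on my own checks.

- **Leaf:** I lifted it by the tab with a slanted closed fingertip and pushed it past upright. It fell onto the left-hand pages and shows the side with the outlines.
- **Sleeve and barrel:** I laid the smallest red sleeve first, then the loose black barrel. I held both off-centre so the opening fingers cleared the rings and the sleeve.
- **Last checks:** In the final wrist picture both parts lie in their outlines, with their ends within about 1 pixel (roughly 1 mm) of the predicted places. An earlier close-up showed the sleeve perhaps 2 mm towards the rings, well inside the 12 mm limit. I judged that both lie flat from the pictures and did not measure it.
- **Surroundings:** The cup, clip and screwdriver look unmoved in the top view. The arm stands clear with about 0 N on the tool.
- **Disagreements:** Some of the two-view heights came out 1–5 mm lower than the text gives (the tab, the outlines and the far ends of the barrel and sleeve). I used the text's heights for those.

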